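Find the centring ring in the fittings cases

ROBOT

A 7-joint arm with a two-finger parallel gripper is mounted at the origin on a cart in front of the work surface, level with it; the furniture and walls round the work are solid. World frame = base frame: x ahead of the robot, y to its left, z up, the work surface at z = 0. Lengths are in m, angles in rad, forces in N, time in s.
With the tool pointing down it reaches from about 0.425 to 0.875 m from the base axis. Payload 4.7 kg.
Tool frame: the origin (TCP) lies where the fingers leave the gripper's body, on its centre line; the fingertips stand 70 mm ahead of it and the grasp point (between the pads) lies 51 mm ahead of it; z points along the fingers, y is the line along which they close (so a half turn about z gives the same grasp; the last joint's range is limited). The gripper opens to 87 mm and grips with 3 to 60 N. Pads are 19 mm wide; open, the fingers measure 117 mm over their backs; the gripper's body (75 mm by 190 mm) begins 51 mm behind the grasp point.
Start: joints at [1.2, 0.321, -0.07, 1.45, 0.023, 1.371, -0.057], TCP at [0.244, -0.602, 0.292] pointing down, gripper open.
Joint ranges: [-2.86, 2.86], [-0.3, 2.09], [-1.38, 1.24], [0.06, 2.45], [-1.56, 4.7], [0.09, 2.05], [-2.69, 2.69]. Speed limits (rad/s): [2.57, 2.57, 3.14, 3.14, 3.14, 3.14, 3.14].

INTERFACE

Orientations are given as a rotation vector (axis times angle).
In Python, from bench import ctrl gives the robot as it stands.
- The arm moves only by the tool drive_tool, never from a script. Its argument "motion" is a list of rows, each a list of 3 entries, a list of its own where there are three numbers: the shift along the tool's x, y, z in cm, then the turn, a rotation vector about the tool's x, y, z in degrees, then the opening, from -1 (shut) to 1 (fully open). In form: [[[x, y, z], [ax, ay, az], claw], ...]. A call has 1 to 12 rows; each row shifts and turns the commanded pose from where the row before left it, along the tool's axes as they then stand; what a row does not reach is not made up. A row lasts 1/8 s, in which the tool goes at most 62.5 mm and 10.7 degrees, less where a joint would pass 70% of its speed; a pose out of reach is approached as far as the arm can. A call with a gripper value outside its range is refused whole. The fingers move at their own pace and stop on an object; "force" is the grip in N (left out, the last holds). Time passes only in rows, so rows that do not move let the fingers close. It gives the time, the measured TCP pose, the force, the opening and the grip force at its end, in the units of the state.
- ctrl.get_state(): the state, without advancing time (a new reading comes with each control period).
- ctrl.get_image(name): name is "scene" or "top" or "wrist"; returns the picture (420x560x3 uint8, red, green, blue); there is no depth.
- ctrl.calibration(name): a dict with "K" (3x3 intrinsics, pixels), "origin" and "attitude" of the camera in the world; the wrist camera has in their place "tool_from_camera" (4x4, takes a point from camera to tool coordinates, whose origin is the TCP and whose axes are the flange's). Camera axes: x right, y up, looking along -z (the intrinsics and any distortion apply to the point x, -y, -z); pixel columns grow to the right and rows downward; lengths in m; the calibration is good to about 2 mm. A picture is of the moment at which its call begins: read the wrist's pose just before it. calibration takes no time and is no camera call.
- ctrl.close_job(): hands the job in; it is judged then, once.
The state is a dict: "time": time; "joint_positions": joint angles; "qd": joint speeds; "joint_torque": joint torques, N m; "position": TCP position; "tool_rot": TCP orientation; "ft_force": force on the tool from outside, world axes, zero at the start; "torque": the same for the moment, N m; "grip_width": opening from 0.0 (shut) to 1.0 (fully open); "grip_force": force on a finger pad.
Only numpy, scipy, OpenCV 4.12 (cv2) and the standard library are available. Lean on these libraries where they do the work, as an engineer would, in place of code of your own. Each camera call takes 0.05 s, during which the arm holds its last target. There are 200 camera calls.

TASK

The small blank flange lying at the front right needs its seal before it can be clamped on. Look through the three fittings cases, opening one at a time and never leaving two open together, until you find the centring ring (the white ring with the black O-ring); set it flat and centred on the blank flange and let go. Leave every case shut, with the other fittings still in the cases they came from, and do not upset or shift the beaker, the vial or the clamp.

Things in the scene. Friction and masses are not known exactly. Their poses are not given: they have to be found in the camera images.
- case_left: left front one of three identical dark grey plastic fittings cases, 99 deep (x) by 165 wide (y) by 37 mm high, shut at the start, firm on the table. Origin: centre of the underside; x runs from the front (orange clasp and lip, towards the robot) to the hinge, z up. Front face x = -46, back +50, sides y = +-82, rim z = 26, inner floor z = 2.5. Inside: see the hinge entry.
- case_left_hinge (a point): centre of this case's hinge line (along case y), 51 mm behind the case's origin and 27 mm up. Inside, in the case's frame: one large compartment x -43 to 47, y -80 to 8, lined with a flat grey foam pad whose top is at z = 12 (firm, does not give); two small ones at y 10 to 80; dividers 22 mm high.
- case_left_lip_point (a point): centre of the orange thumb lip of the clasp on this lid's front edge: 26 mm wide (case y), 10 deep, 5 thick, standing out in front of the case, 30 mm over the table when shut, 55 mm in front of the case's origin, 106 mm from the hinge line; it moves with the lid. It can be pinched across its 26 mm from above, just in front of the case (it pivots between the fingers as the lid rises), or lifted from below.
- case_left_lid (a joint): lid of this case: 0 shut, grows as it opens upward, 1.61 rad (just past upright) at its stop. 60 g, no catch. Friction holds it above about 1.25 rad; below about 1.0 it sinks shut slowly of its own weight. 10 mm thick, 96 mm from hinge to front edge; open, the lip is about 132 mm over the table.
- case_middle: right front (beside the rotary evaporator) one of three identical dark grey plastic fittings cases, 99 deep (x) by 165 wide (y) by 37 mm high, shut at the start, firm on the table. Origin: centre of the underside; x runs from the front (orange clasp and lip, towards the robot) to the hinge, z up. Front face x = -46, back +50, sides y = +-82, rim z = 26, inner floor z = 2.5. Inside: see the hinge entry.
- case_middle_hinge (a point): centre of this case's hinge line (along case y), 51 mm behind the case's origin and 27 mm up. Inside, in the case's frame: one large compartment x -43 to 47, y -80 to 8, lined with a flat grey foam pad whose top is at z = 12 (firm, does not give); two small ones at y 10 to 80; dividers 22 mm high.
- case_middle_lip_point (a point): centre of the orange thumb lip of the clasp on this lid's front edge: 26 mm wide (case y), 10 deep, 5 thick, standing out in front of the case, 30 mm over the table when shut, 55 mm in front of the case's origin, 106 mm from the hinge line; it moves with the lid. It can be pinched across its 26 mm from above, just in front of the case (it pivots between the fingers as the lid rises), or lifted from below.
- case_middle_lid (a joint): lid of this case: 0 shut, grows as it opens upward, 1.61 rad (just past upright) at its stop. 60 g, no catch. Friction holds it above about 1.25 rad; below about 1.0 it sinks shut slowly of its own weight. 10 mm thick, 96 mm from hinge to front edge; open, the lip is about 132 mm over the table.
- case_rear: rear one of three identical dark grey plastic fittings cases, 99 deep (x) by 165 wide (y) by 37 mm high, shut at the start, firm on the table. Origin: centre of the underside; x runs from the front (orange clasp and lip, towards the robot) to the hinge, z up. Front face x = -46, back +50, sides y = +-82, rim z = 26, inner floor z = 2.5. Inside: see the hinge entry.
- case_rear_hinge (a point): centre of this case's hinge line (along case y), 51 mm behind the case's origin and 27 mm up. Inside, in the case's frame: one large compartment x -43 to 47, y -80 to 8, lined with a flat grey foam pad whose top is at z = 12 (firm, does not give); two small ones at y 10 to 80; dividers 22 mm high.
- case_rear_lip_point (a point): centre of the orange thumb lip of the clasp on this lid's front edge: 26 mm wide (case y), 10 deep, 5 thick, standing out in front of the case, 30 mm over the table when shut, 55 mm in front of the case's origin, 106 mm from the hinge line; it moves with the lid. It can be pinched across its 26 mm from above, just in front of the case (it pivots between the fingers as the lid rises), or lifted from below.
- case_rear_lid (a joint): lid of this case: 0 shut, grows as it opens upward, 1.61 rad (just past upright) at its stop. 60 g, no catch. Friction holds it above about 1.25 rad; below about 1.0 it sinks shut slowly of its own weight. 10 mm thick, 96 mm from hinge to front edge; open, the lip is about 132 mm over the table.
- centering_ring: the wanted part: a centring ring for a small vacuum flange, a flat white metal ring with a black rubber O-ring round its rim, 42 mm outside, about 20 mm hole, 8 mm high, 15 g. Origin: centre of its underside. It starts flat on the pad in the large compartment of one of the three cases, on the compartment's middle line (y about -36 mm in the case's frame), about 20 mm clear of its y walls; which case varies.
- blank_flange: small steel blank flange, a plain disc 40 mm across and 6 mm thick, loose, lying face up on the table at the right front. Origin: centre of its underside; top face 6 mm up. Keep clear of the rotary evaporator behind it: its panel and bath begin at world x = 0.44, from y = -0.05 to the right, and are 0.22 m high.
- joint_clip: yellow plastic joint clip, 32x42x16 mm, in the small back compartment of the right front case; not wanted. Origin: centre of its underside.
- large_blank: larger steel blank flange, solid disc 55 mm across, 6 mm thick, in the large compartment of another case; not wanted. Origin: centre of its underside.
- stir_bar: white stirring bar, 9x34x9 mm, in the small front compartment of the left front case; not wanted. Origin: centre of its underside.
- stir_bar_2: another white stirring bar, 9x34x9 mm, in the small back compartment of the rear case; not wanted. Origin: centre of its underside.
- plug_clip: small yellow plug clip with a white end, 12x41x10 mm, in the large compartment of another case; not wanted. Origin: centre of its underside.
- flange_clamp: bystander: white hinged flange clamp, 64x80x17 mm, lying right of the blank flange. Origin: centre of its underside.
- beaker: bystander: small empty glass beaker, 46 mm across, 60 high, on the table near the right front case. Origin: centre of its underside.
- vial: bystander: glass sample vial with a black cap, 28 mm across, 60 high, between the two front cases near the table's front edge. Origin: centre of its underside.

How it is judged:
By the outcome, as a careful person would: the job done as asked, in the order asked, and still so for the second after the job is handed in, with the robot touching nothing.
It also fails if it takes over 72 s, if anything falls off the work surface, if the arm or the gripper's body presses on something with over 40 N, if the wrist force passes 120 N, or if a joint passes its speed limit or range.

## Working session

There is one attempt and no reset: what is moved stays moved. The work goes in short steps, Python scripts to look and compute and a tool call to move; the robot and the scene stay as the last step left them, time stands still between calls to the robot, and variables do not carry over. Pictures are saved under pics/ and viewed, at most 10 in all, crops included, and the job is handed in when it is done.

Besides the shell and the picture viewer there is one more tool, called after "Emit:" by a JSON object that holds its "method" and its "body", one argument or row to a line. drive_tool: Moves the arm, as the interface text tells. Its arguments: {"type":"object","properties":{"motion":{"type":"array","items":{"type":"array"}},"force":{"type":"number"}},"required":["motion"]}

```bash
mkdir -p pics
cat > h.py <<'E'
import numpy as np, cv2
from scipy.spatial.transform import Rotation as R
from bench import ctrl
def save(name,fn):
    im=ctrl.get_image(name); cv2.imwrite(fn,im[:,:,::-1]); return im
def ray(name,uv,st=None):
    c=ctrl.calibration(name); K=np.array(c["K"])
    p=np.linalg.inv(K)@np.array([uv[0],uv[1],1.]); d=np.array([p[0],-p[1],-p[2]])
    if name=="wrist":
        T=np.array(c["tool_from_camera"]); Rw=R.from_rotvec(st["tool_rot"]).as_matrix()
        return np.array(st["position"])+Rw@T[:3,3], Rw@T[:3,:3]@d
    A=np.array(c["attitude"]); A=A if A.shape==(3,3) else R.from_rotvec(A).as_matrix()
    return np.array(c["origin"]),A@d
def onz(name,uv,z,st=None):
    o,d=ray(name,uv,st); return o+d*(z-o[2])/d[2]
E
python3 - <<'E'
from h import *
for n in ("top","scene"):
    save(n,f"pics/{n}0.png"); c=ctrl.calibration(n); print(c)
print(ctrl.calibration("wrist")); print(ctrl.get_state())
E
```

```text
{'K': array([[390.40248255,   0.        , 278.05110974],
       [  0.        , 390.40248255, 211.24999428],
       [  0.        ,   0.        ,   1.        ]]), 'origin': array([ 0.32517354, -0.0403854 ,  1.22107929]), 'attitude': array([ 0.10660207, -0.11156832, -1.56543742])}
{'K': array([[527.60761911,   0.        , 290.74750534],
       [  0.        , 527.60761911, 211.8033779 ],
       [  0.        ,   0.        ,   1.        ]]), 'origin': array([-0.7222258 ,  0.80297501,  0.69552188]), 'attitude': array([ 0.65852277, -1.229108  , -1.88542438])}
{'K': array([[362.55705695,   0.        , 280.49976979],
       [  0.        , 362.55705695, 213.53849247],
       [  0.        ,   0.        ,   1.        ]]), 'tool_from_camera': array([[ 2.05802060e-03,  9.53487113e-01,  3.01426756e-01,
         8.35687137e-02],
       [ 9.99997879e-01, -1.93619959e-03, -7.02906674e-04,
         3.56212621e-04],
       [-8.65900952e-05,  3.01427563e-01, -9.53489075e-01,
        -9.20628104e-02],
       [ 0.00000000e+00,  0.00000000e+00,  0.00000000e+00,
         1.00000000e+00]])}
{'time': 0.1, 'joint_positions': array([ 1.20012713,  0.32173906, -0.0700595 ,  1.45159192,  0.02263255,
        1.37080818, -0.05690675]), 'qd': array([-0.00112772, -0.00088368, -0.0009606 , -0.00196976, -0.00109135,
       -0.00052084,  0.00025874]), 'joint_torque': array([-2.91784008e-04, -4.92569876e+01, -4.05812524e-01, -3.13400960e+01,
       -6.40010834e-02,  3.94056458e-02,  4.39889789e-05]), 'position': array([ 0.24376407, -0.60213532,  0.29125744]), 'tool_rot': array([-3.08196653e+00, -6.00355125e-01,  7.36204244e-04]), 'ft_force': array([0.69940062, 0.00709506, 0.15358823]), 'torque': array([-0.02565708,  0.01973741, -0.03292397]), 'grip_force': 0.0, 'grip_width': 0.9993729671519325}
```

View pics/top0.png

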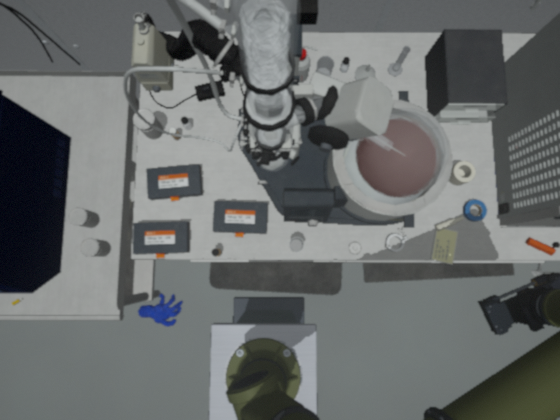

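View pics/scene0.png

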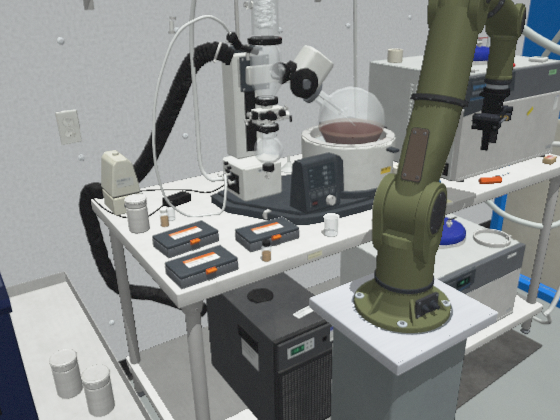

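Top view: cases at (240,217) middle, (160,238) left, (174,181) rear; beaker (297,241), vial (217,250), flange (354,247), clamp (395,241). Scene view agrees with this. Next I measure the lips and case poses.

Run:
```python
from h import *
im=cv2.imread("pics/top0.png"); hsv=cv2.cvtColor(im,cv2.COLOR_BGR2HSV)
m=cv2.inRange(hsv,(3,120,120),(18,255,255)); m[:,300:]=0
n,l,s,c=cv2.connectedComponentsWithStats(m)
for i in range(1,n):
    if s[i,4]>6: print("orange",s[i],c[i].round(1),onz("top",c[i],.033).round(4), onz("top",c[i],.037).round(4))
# cases: dark
for nm,(x,y,w,h) in dict(left=(125,215,68,45),mid=(205,193,66,45),rear=(138,158,72,45)).items():
    g=cv2.inRange(im,(0,0,0),(95,95,95)); mm=np.zeros_like(g); mm[y:y+h,x:x+w]=g[y:y+h,x:x+w]
    mm=cv2.morphologyEx(mm,cv2.MORPH_CLOSE,np.ones((15,15)))
    n,l,s,c=cv2.connectedComponentsWithStats(mm); k=1+np.argmax(s[1:,4])
    r=cv2.minAreaRect(np.argwhere(l==k)[:,::-1].astype(np.float32)); b=cv2.boxPoints(r)
    print(nm,r,[onz("top",p,.03)[:2].round(3).tolist() for p in b])
for nm,uv,z in (("flange",(354,247),.006),("beaker",(297,241),.03),("vial",(217,250),.04),("clamp",(395,241),.01)):
    print(nm,onz("top",uv,z).round(3))
cv2.imwrite("pics/c1.png",cv2.resize(im[150:280,125:425],None,fx=2.6,fy=2.6,interpolation=cv2.INTER_CUBIC))
```

```text
orange [158 173  30   6  98] [173.7 175.7] [0.6022 0.2809 0.033 ] [0.6012 0.2798 0.037 ]
orange [170 196   9   5  33] [174.1 197.7] [0.5326 0.277  0.033 ] [0.5319 0.2759 0.037 ]
orange [225 210  30   4  98] [240.3 211.5] [0.4904 0.072  0.033 ] [0.4898 0.0717 0.037 ]
orange [145 230  30   5 103] [160.3 232.1] [0.4262 0.3147 0.033 ] [0.4258 0.3135 0.037 ]
orange [236 232   8   5  29] [239.4 233.8] [0.4218 0.0736 0.033 ] [0.4214 0.0732 0.037 ]
orange [157 253   7   5  29] [159.6 255.1] [0.3564 0.3137 0.033 ] [0.3563 0.3125 0.037 ]
left ((157.0, 237.0), (44.0, 64.0), 90.0) [[0.479, 0.426], [0.479, 0.23], [0.345, 0.225], [0.345, 0.419]]
mid ((240.1844940185547, 216.3873748779297), (52.67787551879883, 30.89529800415039), 2.2906100749969482) [[0.431, 0.154], [0.527, 0.153], [0.521, -0.01], [0.425, -0.007]]
rear ((174.4823455810547, 181.7705841064453), (31.215478897094727, 54.53121566772461), 85.60128784179688) [[0.626, 0.369], [0.64, 0.199], [0.541, 0.189], [0.528, 0.356]]
flange [ 0.384 -0.28   0.006]
beaker [ 0.4   -0.102  0.03 ]
vial [0.372 0.14  0.04 ]
clamp [ 0.402 -0.407  0.01 ]
```

View pics/c1.png

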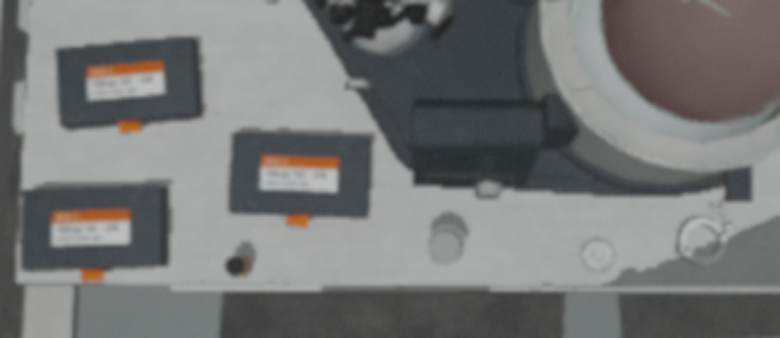

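The crop shows the lips at the front of each case, a yaw of about -2° for middle, +1° for left and +4° for rear, and the flange at about (354,247). I'll turn the tool so the camera faces the robot, clear of the evaporator, and pass over the flange on the way to the middle case.

```bash
cat >> h.py <<'E'
def pose(yaw): # tool down, tool x at yaw deg
    y=np.radians(yaw); c,s=np.cos(y),np.sin(y)
    return np.array([[c,s,0],[s,-c,0],[0,0,-1.]])
def legs(*L, start=None):
    """L: (pos,yaw,n); prints shift cm / turn deg per row"""
    st=ctrl.get_state(); p=np.array(st["position"]); M=R.from_rotvec(st["tool_rot"]).as_matrix()
    for q,yaw,n in L:
        q=np.array(q); T=pose(yaw); dr=R.from_matrix(M.T@T).as_rotvec(); p0=p.copy()
        for i in range(n):
            d=M.T@(p0+(q-p0)*(i+1)/n-p); p=p0+(q-p0)*(i+1)/n
            M=M@R.from_rotvec(dr/n).as_matrix()
            print([[round(100*v,2) for v in d],[round(v,1) for v in np.degrees(dr/n)]])
        M=T; print('--')
E
python3 -c "
from h import *
legs(((.39,-.29,.30),100,11),((.42,.0735,.20),178,12))"
```

```text
[[np.float64(2.3), np.float64(-2.13), np.float64(-0.08)], [np.float64(-0.0), np.float64(-0.0), np.float64(-7.1)]]
[[np.float64(2.54), np.float64(-1.83), np.float64(-0.08)], [np.float64(-0.0), np.float64(-0.0), np.float64(-7.1)]]
[[np.float64(2.75), np.float64(-1.5), np.float64(-0.08)], [np.float64(-0.0), np.float64(-0.0), np.float64(-7.1)]]
[[np.float64(2.91), np.float64(-1.15), np.float64(-0.08)], [np.float64(-0.0), np.float64(-0.0), np.float64(-7.1)]]
[[np.float64(3.03), np.float64(-0.78), np.float64(-0.08)], [np.float64(-0.0), np.float64(-0.0), np.float64(-7.1)]]
[[np.float64(3.11), np.float64(-0.4), np.float64(-0.08)], [np.float64(-0.0), np.float64(-0.0), np.float64(-7.1)]]
[[np.float64(3.13), np.float64(-0.02), np.float64(-0.08)], [np.float64(-0.0), np.float64(-0.0), np.float64(-7.1)]]
[[np.float64(3.11), np.float64(0.37), np.float64(-0.08)], [np.float64(-0.0), np.float64(-0.0), np.float64(-7.1)]]
[[np.float64(3.04), np.float64(0.75), np.float64(-0.08)], [np.float64(-0.0), np.float64(-0.0), np.float64(-7.1)]]
[[np.float64(2.93), np.float64(1.12), np.float64(-0.08)], [np.float64(
[... 790 characters left out ...]
p.float64(0.0), np.float64(-6.5)]]
[[np.float64(1.8), np.float64(2.45), np.float64(0.83)], [np.float64(0.0), np.float64(0.0), np.float64(-6.5)]]
[[np.float64(1.51), np.float64(2.64), np.float64(0.83)], [np.float64(0.0), np.float64(0.0), np.float64(-6.5)]]
[[np.float64(1.2), np.float64(2.79), np.float64(0.83)], [np.float64(0.0), np.float64(0.0), np.float64(-6.5)]]
[[np.float64(0.88), np.float64(2.91), np.float64(0.83)], [np.float64(0.0), np.float64(0.0), np.float64(-6.5)]]
[[np.float64(0.54), np.float64(2.99), np.float64(0.83)], [np.float64(0.0), np.float64(0.0), np.float64(-6.5)]]
[[np.float64(0.2), np.float64(3.03), np.float64(0.83)], [np.float64(0.0), np.float64(0.0), np.float64(-6.5)]]
--
```

Emit:
{"method": "drive_tool", "body": {
  "motion": [
    [[2.3,-2.1,-0.1],[0,0,-7.1],1],
    [[2.5,-1.8,-0.1],[0,0,-7.1],1],
    [[2.8,-1.5,-0.1],[0,0,-7.1],1],
    [[2.9,-1.2,-0.1],[0,0,-7.1],1],
    [[3.0,-0.8,-0.1],[0,0,-7.1],1],
    [[3.1,-0.4,-0.1],[0,0,-7.1],1],
    [[3.1,0,-0.1],[0,0,-7.1],1],
    [[3.1,0.4,-0.1],[0,0,-7.1],1],
    [[3.0,0.8,-0.1],[0,0,-7.1],1],
    [[2.9,1.1,-0.1],[0,0,-7.1],1],
    [[2.8,1.5,0],[0,0,-7.1],1]
  ]
}}

```text
time: 1.48
position: [0.3903, -0.2907, 0.302]
tool_rot: [-2.011, -2.413, 0.0]
ft_force: [-0.2, -0.2, 0.3]
grip_width: 0.999
grip_force: 0.0
```

```bash
sed -i 's/round(100\*v,2)/float(round(100*v,1))/; s/\[round(v,1) for v/[float(round(v,1)) for v/' h.py; python3 -c "
from h import *
st=ctrl.get_state(); print(st['position'],st['time'])
im=save('wrist','pics/w1.png')
import pickle; pickle.dump(st,open('w1.pkl','wb'))
# expected flange pixel
g=cv2.cvtColor(im,cv2.COLOR_RGB2GRAY)
c=cv2.HoughCircles(cv2.GaussianBlur(g,(5,5),1),cv2.HOUGH_GRADIENT,1,30,param1=80,param2=18,minRadius=12,maxRadius=28)
for x in c[0][:8]: print(x, onz('wrist',x[:2],.006,st).round(4))
legs(((.42,.0735,.20),178,12))"
```

```text
[ 0.39032366 -0.29066232  0.30198089] 1.475
[269.5 276.5  22.9] [ 0.3993 -0.409   0.006 ]
[274.5 169.5  15.8] [ 0.3824 -0.2816  0.006 ]
[420.5 259.5  25.2] [ 0.5689 -0.355   0.006 ]
[394.5 371.5  17.2] [ 0.5828 -0.5142  0.006 ]
[227.5 368.5  12.7] [ 0.3686 -0.5493  0.006 ]
[[2.9, 0.8, 0.9], [0.0, -0.0, -6.4]]
[[2.8, 1.1, 0.9], [0.0, -0.0, -6.4]]
[[2.6, 1.4, 0.9], [0.0, -0.0, -6.4]]
[[2.5, 1.7, 0.9], [0.0, -0.0, -6.4]]
[[2.3, 2.0, 0.9], [0.0, -0.0, -6.4]]
[[2.0, 2.2, 0.9], [0.0, -0.0, -6.4]]
[[1.8, 2.4, 0.9], [0.0, -0.0, -6.4]]
[[1.5, 2.6, 0.9], [0.0, -0.0, -6.4]]
[[1.2, 2.8, 0.9], [0.0, -0.0, -6.4]]
[[0.9, 2.9, 0.9], [0.0, -0.0, -6.4]]
[[0.5, 3.0, 0.9], [0.0, -0.0, -6.4]]
[[0.2, 3.0, 0.9], [0.0, -0.0, -6.4]]
--
```

View pics/w1.png

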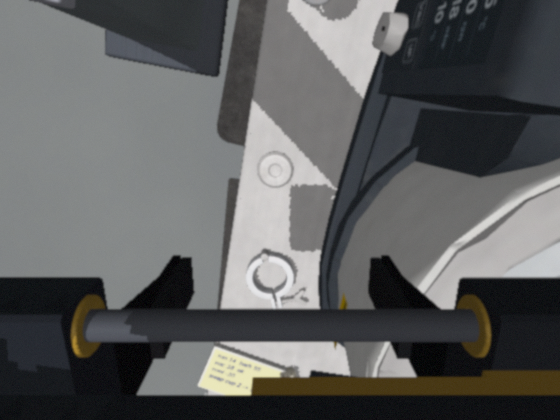

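The wrist view shows the blank flange at (275,170), which is world (0.382,-0.282), and the clamp at (269,277). On to the middle lip.

Emit:
{"method": "drive_tool", "body": {
  "motion": [
    [[2.9,0.8,0.9],[0,0,-6.4],1],
    [[2.8,1.1,0.9],[0,0,-6.4],1],
    [[2.6,1.4,0.9],[0,0,-6.4],1],
    [[2.5,1.7,0.9],[0,0,-6.4],1],
    [[2.3,2.0,0.9],[0,0,-6.4],1],
    [[2.0,2.2,0.9],[0,0,-6.4],1],
    [[1.8,2.4,0.9],[0,0,-6.4],1],
    [[1.5,2.6,0.9],[0,0,-6.4],1],
    [[1.2,2.8,0.9],[0,0,-6.4],0.6],
    [[0.9,2.9,0.9],[0,0,-6.4],0.6],
    [[0.5,3.0,0.9],[0,0,-6.4],0.6],
    [[0.2,3.0,0.9],[0,0,-6.4],0.6]
  ]
}}

```text
time: 3.02
position: [0.4233, 0.0691, 0.1938]
tool_rot: [-0.079, -3.141, 0.001]
ft_force: [0.0, -1.1, 0.6]
grip_width: 0.803
grip_force: 0.0
```

```bash
python3 -c "
from h import *
st=ctrl.get_state(); print(st['position'],st['tool_rot'],st['time'])
im=save('wrist','pics/w2.png')
hsv=cv2.cvtColor(im,cv2.COLOR_RGB2HSV)
m=cv2.inRange(hsv,(3,140,120),(18,255,255))
n,l,s,c=cv2.connectedComponentsWithStats(m)
for i in range(1,n):
    if s[i,4]>60: print(s[i],c[i].round(1),onz('wrist',c[i],.032,st).round(4),onz('wrist',c[i],.037,st).round(4), cv2.minAreaRect(np.argwhere(l==i)[:,::-1].astype(np.float32)))
"
```

```text
[0.42327763 0.06906268 0.19379685] [-7.85893597e-02 -3.14054463e+00  5.71540688e-04] 3.025
[271 204  38  19 649] [289.1 212.9] [0.4205 0.0754 0.032 ] [0.4189 0.0754 0.037 ] ((289.5, 213.0), (18.0, 37.0), 90.0)
[292 291  27  15 327] [304.9 297.7] [0.4913 0.085  0.032 ] [0.4883 0.0848 0.037 ] ((305.0, 298.0), (14.0, 26.0), 90.0)
```

View pics/w2.png

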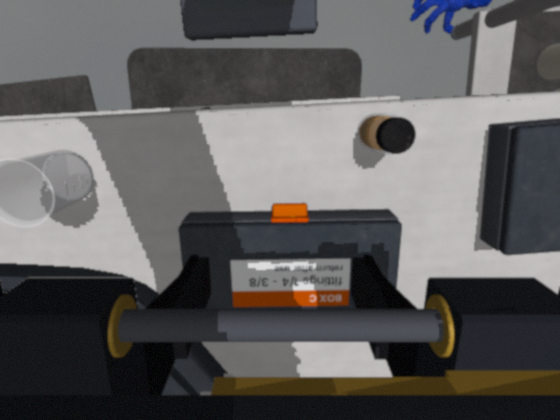

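The wrist view shows the middle lip at (289,213), world (0.4205,0.0754), with the front edge level in the picture, so the yaw is aligned. The vial at (390,134) and beaker at (65,175) are clear. Descend and pinch.

Emit:
{"method": "drive_tool", "body": {
  "motion": [
    [[0.3,0.3,2.5],[0,0,0],0.3],
    [[0.2,0.3,2.5],[0,0,0],0.1],
    [[0,0,2.5],[0,0,0],0.1],
    [[0,0,2.4],[0,0,0],0.1],
    [[0,0,0],[0,0,0],-0.6],
    [[0,0,0],[0,0,0],-0.6],
    [[0,0,0],[0,0,0],-0.6]
  ],
  "force": 10
}}

```text
time: 3.95
position: [0.4168, 0.0758, 0.0946]
tool_rot: [-0.083, -3.136, -0.002]
ft_force: [-5.0, 3.8, -0.5]
grip_width: 0.321
grip_force: 11.3
```

Emit:
{"method": "drive_tool", "body": {
  "motion": [
    [[-0.1,0,-1.3],[0,0,0],-0.6],
    [[-0.2,0,-1.3],[0,0,0],-0.6],
    [[-0.4,0,-1.2],[0,0,0],-0.6],
    [[-0.5,0,-1.2],[0,0,0],-0.6],
    [[-0.7,0,-1.1],[0,0,0],-0.6],
    [[-0.8,0,-1.0],[0,0,0],-0.6],
    [[-0.9,0,-0.9],[0,0,0],-0.6],
    [[-1.0,0,-0.8],[0,0,0],-0.6],
    [[-1.1,0,-0.7],[0,0,0],-0.6],
    [[-1.2,0,-0.5],[0,0,0],-0.6],
    [[-1.4,0,-0.4],[0,0,0],-0.6],
    [[-1.5,0,-0.2],[0,0,0],-0.6]
  ]
}}

```text
time: 5.45
position: [0.5176, 0.0689, 0.2013]
tool_rot: [-0.084, -3.14, 0.001]
ft_force: [-0.5, 0.6, -0.8]
grip_width: 0.203
grip_force: 2.7
```

```bash
python3 -c "
from h import *
st=ctrl.get_state(); print(st['position'],st['time'],st['ft_force'],st['grip_width'])
im=save('wrist','pics/w3.png')"
```

```text
[0.51762808 0.06888829 0.20132903] 5.45 [-0.52932917  0.58013012 -0.78480293] 0.20323300981944112
```

View pics/w3.png

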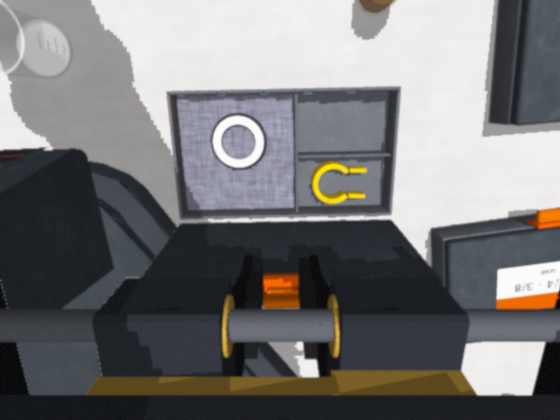

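The middle case holds the ring, white, at (239,141), plus the yellow joint clip. The lid is nearly upright with its lip at (283,287). I'll compute the ring position, case frame and lid angle.

```bash
python3 -c "
from h import *
st=ctrl.get_state(); im=cv2.imread('pics/w3.png')
sub=cv2.inRange(im,(225,225,225),(255,255,255)); m=np.zeros_like(sub); m[105:175,200:278]=sub[105:175,200:278]
c,_=cv2.findContours(m,cv2.RETR_EXTERNAL,cv2.CHAIN_APPROX_NONE); c=max(c,key=len); e=cv2.fitEllipse(c); print(e)
print('ring',onz('wrist',e[0],.020,st).round(4))
for p in ((168,92),(399,88),(394,214),(178,220)): print(p,onz('wrist',p,.026,st).round(4))
o,d=ray('wrist',(283,283),st)
for x in np.arange(.45,.53,.01):
    t=(x-o[0])/d[0]; print(round(x,2),(o+t*d).round(4))
"
```

```text
((237.8828887939453, 141.26145935058594), (48.43593215942383, 50.244720458984375), 149.55970764160156)
ring [0.4626 0.0401 0.02  ]
(168, 92) [ 0.4256 -0.0051  0.026 ]
(399, 88) [0.4314 0.1561 0.026 ]
(394, 214) [0.5235 0.1564 0.026 ]
(178, 220) [ 0.5197 -0.0109  0.026 ]
0.45 [0.45   0.0726 0.2664]
0.46 [0.46   0.0723 0.2476]
0.47 [0.47   0.0719 0.2289]
0.48 [0.48   0.0715 0.2102]
0.49 [0.49   0.0711 0.1915]
0.5 [0.5    0.0708 0.1727]
0.51 [0.51   0.0704 0.154 ]
0.52 [0.52   0.07   0.1353]
0.53 [0.53   0.0696 0.1165]
```

Emit:
{"method": "drive_tool", "body": {
  "motion": [
    [[0,0,-1.4],[0,0,0],-0.6],
    [[1.0,0,-0.4],[0,0,0],0.15],
    [[1.8,-1.2,0],[0,0,0],0.15],
    [[1.8,-1.2,0],[0,0,0],0.15],
    [[0.8,-0.8,2.0],[0,0,0],0.15],
    [[0,0,3.0],[0,0,0],0.15],
    [[0,0,3.0],[0,0,0],0.15],
    [[0,0,0],[0,0,0],0.15]
  ]
}}

```text
time: 6.5
position: [0.4591, 0.0412, 0.1382]
tool_rot: [-0.081, -3.138, -0.001]
ft_force: [0.3, 3.5, -0.5]
grip_width: 0.572
grip_force: 0.0
```

```bash
python3 -c "
from h import *
st=ctrl.get_state(); print(st['position'],st['tool_rot'],st['time'],st['grip_width'])
im=save('wrist','pics/w4.png')
"
```

```text
[0.45913169 0.04118562 0.13821379] [-8.10693940e-02 -3.13752763e+00 -1.13839363e-03] 6.5 0.5724721047296015
```

View pics/w4.png

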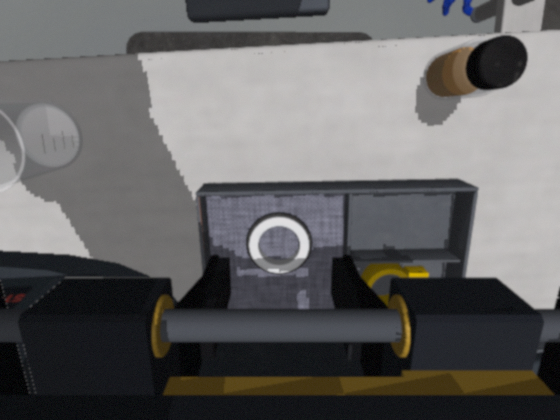

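The closer view shows the white ring with its dark O-ring at (279,243), between the fingers. Measure and descend.

```bash
python3 -c "
from h import *
st=ctrl.get_state(); im=cv2.imread('pics/w4.png')
m=np.zeros(im.shape[:2],np.uint8); s=cv2.inRange(im,(200,200,200),(255,255,255)); m[208:282,238:320]=s[208:282,238:320]
c,_=cv2.findContours(m,cv2.RETR_EXTERNAL,cv2.CHAIN_APPROX_NONE); c=max(c,key=len); e=cv2.fitEllipse(c); print(e)
p=onz('wrist',e[0],.020,st); print('ring',p.round(4))
print('tool-axes cm',100*R.from_rotvec(st['tool_rot']).as_matrix().T@(p-st['position']))
for q in ((201,186),(474,184),(208,255),(346,195)): print(q,onz('wrist',q,.026,st).round(4))
"
```

```text
((278.6443786621094, 243.3627166748047), (47.04505920410156, 53.319766998291016), 89.70684051513672)
ring [0.4633 0.0399 0.02  ]
tool-axes cm [-0.36236388 -0.11795087 11.92284177]
(201, 186) [ 0.4229 -0.003   0.026 ]
(474, 184) [0.4296 0.155  0.026 ]
(208, 255) [ 0.4664 -0.0038  0.026 ]
(346, 195) [0.4325 0.081  0.026 ]
```

Emit:
{"method": "drive_tool", "body": {
  "motion": [
    [[-0.2,-0.1,1.5],[0,0,0],0.15],
    [[-0.2,0,1.5],[0,0,0],0.15],
    [[0,0,1.5],[0,0,0],0.15],
    [[0,0,0.9],[0,0,0],0.15],
    [[0,0,0],[0,0,0],0.15],
    [[0,0,0],[0,0,0],-0.4],
    [[0,0,0],[0,0,0],-0.4],
    [[0,0,0],[0,0,0],-0.4]
  ],
  "force": 12
}}

```text
time: 7.55
position: [0.4662, 0.041, 0.0865]
tool_rot: [0.08, 3.137, 0.003]
ft_force: [2.2, 7.5, -3.1]
grip_width: 0.42
grip_force: 12.0
```

Emit:
{"method": "drive_tool", "body": {
  "motion": [
    [[0,0,0],[0,0,0],0.15],
    [[0,0,0],[0,0,0],0.15],
    [[0.2,-0.1,0.3],[0,0,0],0.15],
    [[0,0,0],[0,0,0],0.15]
  ]
}}

```text
time: 8.05
position: [0.4654, 0.0409, 0.0845]
tool_rot: [0.078, 3.134, 0.004]
ft_force: [1.8, 9.2, 0.9]
grip_width: 0.573
grip_force: 0.0
```

```bash
python3 -c "
from h import *
st=ctrl.get_state(); print(st['position'],st['ft_force'],st['grip_width'])
im=save('wrist','pics/w5.png')
"
```

```text
[0.46541219 0.04091772 0.08445925] [1.81421569 9.24312829 0.92093357] 0.5729551385829874
```

View pics/w5.png

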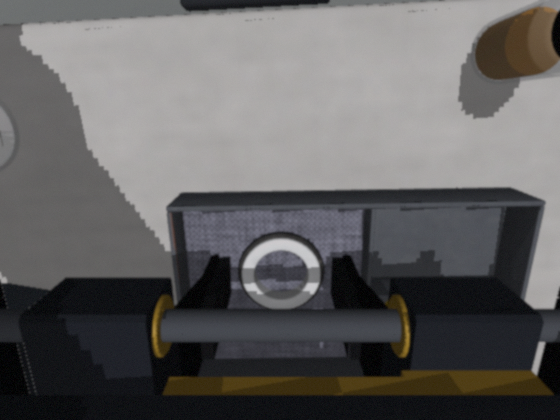

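The ring is at (281,272), centred between the fingers. The left finger brushes the wall, so I'll shift +y a touch.

```bash
python3 -c "
from h import *
st=ctrl.get_state(); im=cv2.imread('pics/w5.png')
m=np.zeros(im.shape[:2],np.uint8); s=cv2.inRange(im,(185,185,185),(255,255,255)); m[225:308,236:325]=s[225:308,236:325]
c,_=cv2.findContours(m,cv2.RETR_EXTERNAL,cv2.CHAIN_APPROX_NONE); c=np.vstack([k for k in c if len(k)>20]); e=cv2.fitEllipse(cv2.convexHull(c)); print(e, cv2.boundingRect(c))
p=onz('wrist',e[0],.020,st); print('ring',p.round(4))
print('tool-axes cm',100*R.from_rotvec(st['tool_rot']).as_matrix().T@(p-st['position']))
"
```

```text
((281.3780822753906, 272.1667175292969), (64.54694366455078, 75.23258209228516), 94.9766616821289) (245, 240, 73, 53)
ring [0.4619 0.0417 0.02  ]
tool-axes cm [0.39202738 0.04121694 6.44355914]
```

Emit:
{"method": "drive_tool", "body": {
  "motion": [
    [[0,0.2,0],[0,0,0],0.12],
    [[0,0,0.1],[0,0,0],-0.4],
    [[0,0,0],[0,0,0],-0.4],
    [[0,0,0],[0,0,0],-0.4],
    [[0,0,0],[0,0,0],-0.4]
  ],
  "force": 15
}}

```text
time: 8.72
position: [0.4646, 0.041, 0.0827]
tool_rot: [0.082, 3.137, 0.001]
ft_force: [1.5, 6.1, 2.5]
grip_width: 0.423
grip_force: 15.0
```

Emit:
{"method": "drive_tool", "body": {
  "motion": [
    [[0,0,-1.0],[0,0,0],-0.4],
    [[0,0,-2.0],[0,0,0],-0.4],
    [[0,0,-3.0],[0,0,0],-0.4],
    [[0,0,-3.5],[0,0,0],-0.4],
    [[0,0,-3.5],[0,0,0],-0.4],
    [[0,0,0],[0,0,0],-0.4]
  ]
}}

```text
time: 9.48
position: [0.4649, 0.0391, 0.2144]
tool_rot: [0.087, 3.134, -0.004]
ft_force: [-0.1, -0.3, -1.2]
grip_width: 0.423
grip_force: 15.0
```

```bash
python3 -c "
from h import *
st=ctrl.get_state(); print(st['position'],st['time'],st['grip_width'],st['ft_force'])
im=save('wrist','pics/w6.png')[:,:,::-1]
cv2.imwrite('pics/w6c.png',np.hstack([cv2.resize(im[190:330,180:380],None,fx=3,fy=3)]))
legs(((.42,0,.31),179,4),((.405,-.18,.31),180,5),((.382,-.282,.30),180,3))
"
```

```text
[0.46490217 0.03909085 0.21444993] 9.475 0.4234207845637636 [-0.06738172 -0.32495809 -1.22124003]
[[1.0, -1.0, -2.4], [-0.0, 0.0, -0.5]]
[[1.0, -1.0, -2.4], [-0.0, 0.0, -0.5]]
[[1.1, -1.0, -2.4], [-0.0, 0.0, -0.5]]
[[1.1, -1.0, -2.4], [-0.0, 0.0, -0.5]]
--
[[0.2, -3.6, 0.0], [0.0, 0.0, -0.2]]
[[0.2, -3.6, 0.0], [0.0, 0.0, -0.2]]
[[0.3, -3.6, 0.0], [0.0, 0.0, -0.2]]
[[0.3, -3.6, 0.0], [0.0, 0.0, -0.2]]
[[0.3, -3.6, 0.0], [0.0, 0.0, -0.2]]
--
[[0.8, -3.4, 0.3], [0.0, 0.0, 0.0]]
[[0.8, -3.4, 0.3], [0.0, 0.0, 0.0]]
[[0.8, -3.4, 0.3], [0.0, 0.0, 0.0]]
--
```

View pics/w6c.png

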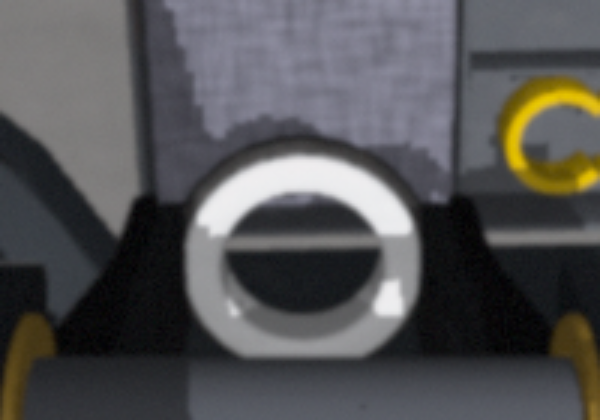

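The ring is held and level, centred at crop (304,255), which is full-image (281.3,275). Compute the ring-in-tool offset while moving over the flange.

Emit:
{"method": "drive_tool", "body": {
  "motion": [
    [[1.0,-1.0,-2.4],[0,0,-0.5],-0.4],
    [[1.0,-1.0,-2.4],[0,0,-0.5],-0.4],
    [[1.1,-1.0,-2.4],[0,0,-0.5],-0.4],
    [[1.1,-1.0,-2.4],[0,0,-0.5],-0.4],
    [[0.2,-3.6,0],[0,0,-0.2],-0.4],
    [[0.2,-3.6,0],[0,0,-0.2],-0.4],
    [[0.3,-3.6,0],[0,0,-0.2],-0.4],
    [[0.3,-3.6,0],[0,0,-0.2],-0.4],
    [[0.3,-3.6,0],[0,0,-0.2],-0.4],
    [[0.8,-3.4,0.3],[0,0,0],-0.4],
    [[0.8,-3.4,0.3],[0,0,0],-0.4],
    [[0.8,-3.4,0.3],[0,0,0],-0.4]
  ]
}}

```text
time: 11.02
position: [0.3789, -0.2813, 0.2967]
tool_rot: [-0.003, -3.139, -0.002]
ft_force: [1.4, 0.1, -1.1]
grip_width: 0.423
grip_force: 15.0
```

Emit:
{"method": "drive_tool", "body": {
  "motion": [
    [[0,0,2],[0,0,0],-0.4],
    [[0,0,4],[0,0,0],-0.4],
    [[0,0,4],[0,0,0],-0.4],
    [[0,0,0],[0,0,0],-0.4],
    [[0,0,0],[0,0,0],-0.4]
  ]
}}

```text
time: 11.65
position: [0.3805, -0.2805, 0.199]
tool_rot: [0.002, 3.141, -0.001]
ft_force: [0.5, 0.6, 0.5]
grip_width: 0.424
grip_force: 15.0
```

```bash
python3 -c "
from h import *
st=ctrl.get_state(); print(st['position'],st['tool_rot'],st['time'],st['grip_width'])
M=R.from_rotvec(st['tool_rot']).as_matrix(); P=np.array(st['position'])
im=save('wrist','pics/w7.png')
q=onz('wrist',(281.3,275),P[2]-.0627,st); r=M.T@(q-P)*100; print('ring in tool',r)
print('flange(first look) wanted shift', M.T@(np.array([.3824,-.2816,0])-P)*100-r)
g=cv2.GaussianBlur(cv2.cvtColor(im,cv2.COLOR_RGB2GRAY),(3,3),.8)
c=cv2.HoughCircles(g,cv2.HOUGH_GRADIENT,1,15,param1=80,param2=15,minRadius=12,maxRadius=48)
for x in (c[0][:10] if c is not None else []): print(x, onz('wrist',x[:2],.006,st).round(4))
# expected pixel of flange
Z=np.array(ctrl.calibration('wrist')['tool_from_camera']); K=np.array(ctrl.calibration('wrist')['K'])
f=np.array([.3824,-.2816,.006]); v=Z[:3,:3].T@(M.T@(f-P)-Z[:3,3]); print('flange px',K@[v[0]/-v[2],-v[1]/-v[2],1])
cv2.imwrite('pics/w7c.png',cv2.resize(im[130:330,160:400,::-1],None,fx=3,fy=3))
"
```

```text
[ 0.38048055 -0.28048551  0.19902092] [ 1.97023791e-03  3.14128688e+00 -8.15677813e-04] 11.65 0.4242194073448069
ring in tool [0.33170173 0.03497718 6.26988169]
flange(first look) wanted shift [-0.51770828 -0.13585298 13.63232304]
[278.5 205.5  24.3] [ 0.3808 -0.2823  0.006 ]
[280.5 271.5  41.4] [ 0.4405 -0.2806  0.006 ]
[128.5 225.5  27.3] [ 0.3983 -0.4073  0.006 ]
[339.5 325.5  41.9] [ 0.4948 -0.2267  0.006 ]
[537.5 233.5  29.7] [ 0.405  -0.0652  0.006 ]
[142.5 234.5  43. ] [ 0.4063 -0.3965  0.006 ]
[278.5 287.5  33.8] [ 0.456  -0.2824  0.006 ]
[502.5 221.5  30.8] [ 0.3945 -0.0965  0.006 ]
[429.5  97.5  47.4] [ 0.2966 -0.1692  0.006 ]
[119.5 241.5  36.3] [ 0.4127 -0.4167  0.006 ]
flange px [279.35076798 207.32390026   1.        ]
```

View pics/w7c.png

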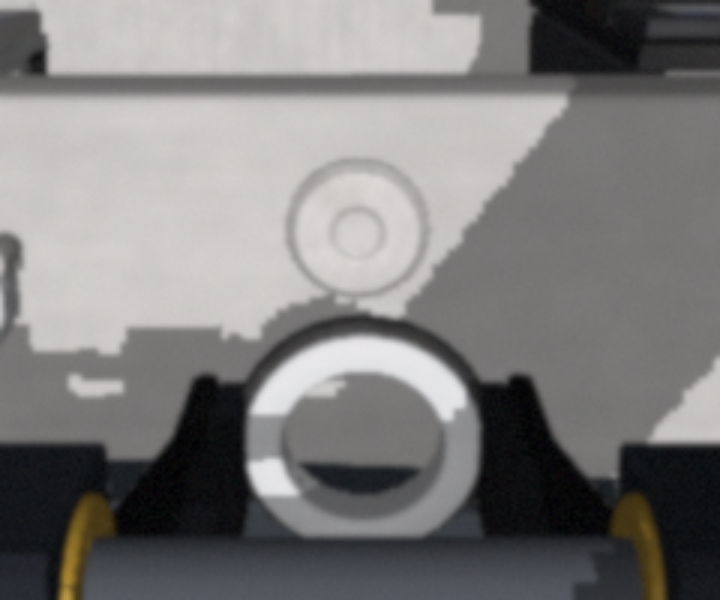

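The crop shows the flange centre at full-image (279,207), consistent with the first look, and the ring at (281,275). Shift and descend part-way, then re-measure by script.

Emit:
{"method": "drive_tool", "body": {
  "motion": [
    [[-0.3,-0.1,2.5],[0,0,0],-0.4],
    [[-0.2,-0.05,2.5],[0,0,0],-0.4],
    [[0,0,2.4],[0,0,0],-0.4],
    [[0,0,0],[0,0,0],-0.4],
    [[0,0,0],[0,0,0],-0.4]
  ]
}}

```text
time: 12.32
position: [0.3863, -0.2823, 0.126]
tool_rot: [0.002, 3.139, -0.003]
ft_force: [-0.6, -0.1, -0.2]
grip_width: 0.427
grip_force: 15.0
```

```bash
cat > m.py <<'E'
from h import *
st=ctrl.get_state(); print(st['position'],st['tool_rot'],st['time'],st['grip_width'])
M=R.from_rotvec(st['tool_rot']).as_matrix(); P=np.array(st['position'])
im=save('wrist','pics/w8.png')
C=ctrl.calibration('wrist'); Z=np.array(C['tool_from_camera']); K=np.array(C['K'])
def px(f):
    v=Z[:3,:3].T@(M.T@(f-P)-Z[:3,3]); return (K@[v[0]/-v[2],-v[1]/-v[2],1])[:2]
f=np.array([.3824,-.2816,.006]); print('flange px exp',px(f),'edge',px(f+[.02,0,0]),px(f-[.02,0,0]),px(f+[0,.02,0]))
g=cv2.GaussianBlur(cv2.cvtColor(im,cv2.COLOR_RGB2GRAY),(3,3),.8)
for a,b in ((6,12),(24,40)):
    c=cv2.HoughCircles(g,cv2.HOUGH_GRADIENT,1,8,param1=60,param2=12,minRadius=a,maxRadius=b)
    for x in (c[0] if c is not None else []):
        if np.hypot(*(x[:2]-px(f)))<14: print(x, onz('wrist',x[:2],.006,st).round(4))
m=cv2.inRange(im,(195,195,195),(255,255,255)); 
r=np.argwhere(m[255:300,225:340]>0);
E
python3 m.py
```

```text
[ 0.38625433 -0.28231918  0.12598767] [ 1.64592297e-03  3.13948504e+00 -3.03289401e-03] 12.325 0.4265159525582269
flange px exp [282.10454838 231.39473429] edge [282.03112787 260.75187388] [282.18200392 200.42419041] [314.22856993 231.45135646]
[283.5 230.5  10.3] [ 0.3818 -0.2807  0.006 ]
[281.5 232.5  27.1] [ 0.3831 -0.282   0.006 ]
[277.5 224.5  26.1] [ 0.3779 -0.2845  0.006 ]
[285.5 225.5  26.1] [ 0.3785 -0.2795  0.006 ]
```

Emit:
{"method": "drive_tool", "body": {
  "motion": [
    [[0.1,0,2.0],[0,0,0],-0.4],
    [[0,0,1.6],[0,0,0],-0.4],
    [[0,0,0.8],[0,0,0],-0.4],
    [[0,0,0.4],[0,0,0],-0.4],
    [[0,0,0],[0,0,0],-0.4],
    [[0,0,0],[0,0,0],-0.4]
  ]
}}

```text
time: 13.12
position: [0.3847, -0.2818, 0.0766]
tool_rot: [0.001, 3.141, -0.001]
ft_force: [1.0, -0.2, 0.1]
grip_width: 0.425
grip_force: 15.0
```

Emit:
{"method": "drive_tool", "body": {
  "motion": [
    [[-0.1,0,0.1],[0,0,0],-0.4],
    [[0,0,0.1],[0,0,0],-0.4],
    [[0,0,0],[0,0,0],-0.4]
  ]
}}

```text
time: 13.5
position: [0.385, -0.2818, 0.0762]
tool_rot: [-0.002, -3.14, 0.001]
ft_force: [-7.0, 4.1, 19.2]
grip_width: 0.425
grip_force: 15.0
```

Firmly seated; ease off and release.

Emit:
{"method": "drive_tool", "body": {
  "motion": [
    [[0,0,-0.15],[0,0,0],-0.4],
    [[0,0,0],[0,0,0],-0.1],
    [[0,0,0],[0,0,0],0.15],
    [[0,0,0],[0,0,0],0.25],
    [[0,0,-1.5],[0,0,0],0.25],
    [[0,0,-3.0],[0,0,0],0.25],
    [[0,0,-4.0],[0,0,0],0.25],
    [[0,0,-4.0],[0,0,0],0.25],
    [[0,0,0],[0,0,0],0.25],
    [[0,0,0],[0,0,0],0.25]
  ]
}}

```text
time: 14.75
position: [0.3851, -0.2814, 0.201]
tool_rot: [0.001, 3.141, -0.001]
ft_force: [0.3, 0.2, -0.4]
grip_width: 0.626
grip_force: 0.0
```

```bash
cat > m2.py <<'E'
from h import *
st=ctrl.get_state(); print(st['position'],st['time'],st['grip_width'])
im=save('wrist','pics/w9.png')
M=R.from_rotvec(st['tool_rot']).as_matrix(); P=np.array(st['position'])
C=ctrl.calibration('wrist'); Z=np.array(C['tool_from_camera']); K=np.array(C['K'])
def px(f):
    v=Z[:3,:3].T@(M.T@(f-P)-Z[:3,3]); return (K@[v[0]/-v[2],-v[1]/-v[2],1])[:2]
f=np.array([.3824,-.2816,.014]); u=px(f); print(u)
x,y=u.astype(int); g=cv2.cvtColor(im,cv2.COLOR_RGB2GRAY)
print('row',g[y,x-45:x+46].tolist()); print('col',g[y-45:y+46,x].tolist())
E
python3 m2.py
```

```text
[ 0.38512951 -0.28144929  0.2009887 ] 14.75 0.6263304545065093
[280.50603876 203.92965982]
row [201, 201, 201, 201, 201, 202, 202, 202, 201, 202, 200, 203, 201, 204, 203, 203, 203, 200, 177, 126, 82, 123, 185, 220, 227, 228, 228, 226, 218, 197, 198, 204, 205, 206, 204, 197, 189, 188, 196, 205, 206, 206, 207, 205, 208, 206, 207, 207, 208, 207, 205, 199, 189, 181, 187, 202, 207, 209, 205, 189, 161, 176, 212, 225, 227, 228, 225, 219, 187, 126, 94, 132, 175, 192, 193, 194, 194, 194, 192, 181, 160, 142, 125, 117, 117, 116, 117, 115, 116, 116, 114]
col [192, 195, 198, 197, 197, 198, 196, 197, 196, 198, 196, 197, 196, 196, 194, 194, 193, 190, 172, 159, 150, 127, 87, 73, 109, 168, 213, 227, 229, 228, 226, 219, 195, 188, 185, 175, 179, 192, 199, 201, 204, 204, 206, 208, 207, 206, 207, 204, 204, 203, 204, 198, 201, 209, 210, 203, 202, 202, 200, 191, 174, 144, 135, 167, 211, 227, 227, 228, 225, 208, 158, 140, 175, 195, 200, 199, 198, 198, 197, 197, 196, 194, 196, 196, 196, 197, 197, 192, 176, 145, 123]
```

The ring is centred on the flange within about 1 mm and flat. Now back to shut the lid from behind.

```bash
python3 -c "
from h import *
print('glass',onz('top',(262,165),.3).round(3),onz('top',(250,160),.2).round(3))
legs(((.40,-.26,.31),179,3),((.43,-.03,.31),178,6),((.50,.11,.29),177,4),((.562,.115,.25),177,2))
"
```

```text
glass [ 0.567 -0.004  0.3  ] [0.607 0.032 0.2  ]
[[-0.5, 0.7, -3.7], [0.0, -0.0, 0.3]]
[[-0.5, 0.7, -3.7], [0.0, -0.0, 0.3]]
[[-0.5, 0.7, -3.7], [0.0, -0.0, 0.3]]
--
[[-0.4, 3.8, 0.0], [0.0, 0.0, 0.2]]
[[-0.4, 3.8, 0.0], [0.0, 0.0, 0.2]]
[[-0.4, 3.8, 0.0], [0.0, 0.0, 0.2]]
[[-0.4, 3.8, 0.0], [0.0, 0.0, 0.2]]
[[-0.4, 3.8, 0.0], [0.0, 0.0, 0.2]]
[[-0.4, 3.8, 0.0], [0.0, 0.0, 0.2]]
--
[[-1.6, 3.6, 0.5], [0.0, 0.0, 0.2]]
[[-1.6, 3.6, 0.5], [0.0, 0.0, 0.2]]
[[-1.6, 3.6, 0.5], [0.0, 0.0, 0.2]]
[[-1.6, 3.6, 0.5], [0.0, 0.0, 0.2]]
--
[[-3.1, 0.4, 2.0], [0.0, 0.0, 0.0]]
[[-3.1, 0.4, 2.0], [0.0, 0.0, 0.0]]
--
```

Emit:
{"method": "drive_tool", "body": {
  "motion": [
    [[-0.5,0.7,-3.7],[0,0,0.3],0.2],
    [[-0.5,0.7,-3.7],[0,0,0.3],0.2],
    [[-0.5,0.7,-3.7],[0,0,0.3],-1],
    [[-0.4,3.8,0],[0,0,0.2],-1],
    [[-0.4,3.8,0],[0,0,0.2],-1],
    [[-0.4,3.8,0],[0,0,0.2],-1],
    [[-0.4,3.8,0],[0,0,0.2],-1],
    [[-0.4,3.8,0],[0,0,0.2],-1],
    [[-0.4,3.8,0],[0,0,0.2],-1],
    [[-1.4,3.9,0.5],[0,0,0.2],-1],
    [[-1.4,3.9,0.5],[0,0,0.2],-1],
    [[-1.4,3.9,0.5],[0,0,0.2],-1]
  ]
}}

```text
time: 16.3
position: [0.4767, 0.0829, 0.2955]
tool_rot: [-0.076, -3.139, 0.0]
ft_force: [-0.5, -1.8, 0.1]
grip_width: 0.006
grip_force: 0.0
```

```bash
python3 -c "
from h import *
legs(((.49,.13,.29),177,2),((.56,.13,.25),177,2),((.56,.13,.178),177,3))
"
```

```text
[[-0.5, 2.4, 0.3], [-0.0, -0.1, 0.1]]
[[-0.5, 2.4, 0.3], [-0.0, -0.1, 0.1]]
--
[[-3.5, 0.2, 2.0], [0.0, 0.0, 0.0]]
[[-3.5, 0.2, 2.0], [0.0, 0.0, 0.0]]
--
[[0.0, 0.0, 2.4], [0.0, 0.0, 0.0]]
[[0.0, 0.0, 2.4], [0.0, 0.0, 0.0]]
[[0.0, 0.0, 2.4], [0.0, 0.0, 0.0]]
--
```

Emit:
{"method": "drive_tool", "body": {
  "motion": [
    [[-0.4,2.1,0.2],[0,0,0],-1],
    [[-0.4,2.1,0.2],[0,0,0],-1],
    [[-3.5,0.2,2.0],[0,0,0],-1],
    [[-3.5,0.2,2.0],[0,0,0],-1],
    [[0,0,2.4],[0,0,0],-1],
    [[0,0,2.4],[0,0,0],-1],
    [[0,0,2.0],[0,0,0],-1],
    [[0,0,0],[0,0,0],-1]
  ]
}}

```text
time: 17.3
position: [0.5558, 0.1237, 0.1826]
tool_rot: [-0.075, -3.136, 0.001]
ft_force: [0.6, 0.1, 0.1]
grip_width: 0.006
grip_force: 0.0
```

Emit:
{"method": "drive_tool", "body": {
  "motion": [
    [[1.3,0,0.5],[0,0,0],-1],
    [[1.8,0,0],[0,0,0],-1],
    [[2.0,0,0.3],[0,0,0],-1],
    [[2.0,0,0.8],[0,0,0],-1],
    [[1.6,0,1.4],[0,0,0],-1],
    [[1.3,0,2.1],[0,0,0],-1],
    [[0.8,0,1.8],[0,0,0],-1],
    [[0,0,0.6],[0,0,0],-1],
    [[0,0,0],[0,0,0],-1]
  ]
}}

```text
time: 18.42
position: [0.4494, 0.1293, 0.1102]
tool_rot: [0.075, 3.14, -0.0]
ft_force: [-0.3, 0.1, 0.7]
grip_width: 0.007
grip_force: 0.0
```

Press down lightly to confirm it is shut.

Emit:
{"method": "drive_tool", "body": {
  "motion": [
    [[0,0,0.3],[0,0,0],-1],
    [[0,0,0.2],[0,0,0],-1],
    [[0,0,0],[0,0,0],-1]
  ]
}}

```text
time: 18.8
position: [0.4503, 0.1296, 0.1067]
tool_rot: [0.076, 3.14, -0.002]
ft_force: [-5.0, -1.7, 15.5]
grip_width: 0.005
grip_force: 8.2
```

Emit:
{"method": "drive_tool", "body": {
  "motion": [
    [[0,0,-2.0],[0,0,0],-1],
    [[0,0,-4.0],[0,0,0],-1],
    [[0,0,-4.0],[0,0,0],-1],
    [[0,0,-4.0],[0,0,0],-1],
    [[0,2.0,-3.0],[0,0,0],-1],
    [[0,0,0],[0,0,0],-1],
    [[0,0,0],[0,0,0],-1]
  ]
}}

```text
time: 19.68
position: [0.4499, 0.1487, 0.274]
tool_rot: [-0.076, -3.14, 0.001]
ft_force: [0.1, -0.8, -0.1]
grip_width: 0.001
grip_force: 0.0
```

```bash
python3 -c "
from h import *
a=cv2.imread('pics/top0.png'); b=save('top','pics/top1.png')[:,:,::-1]; s0=cv2.imread('pics/scene0.png'); s1=save('scene','pics/scene1.png')[:,:,::-1]
st=ctrl.get_state(); w=save('wrist','pics/w10.png'); print(st['position'],st['time'])
for n,(x,y) in dict(beaker=(297,241),vial=(217,250),clamp=(395,241),flange=(354,247),midlip=(239,234)).items():
    print(n,np.abs(a[y-9:y+10,x-9:x+10].astype(int)-b[y-9:y+10,x-9:x+10]).mean().round(1))
for n,(x,y) in dict(mid=(267,233),vial=(266,252),beaker=(331,225)).items():
    print('scene',n,np.abs(s0[y-9:y+10,x-9:x+10].astype(int)-s1[y-9:y+10,x-9:x+10]).mean().round(1))
for nm,im in (('top',b),('wrist',w[:,:,::-1])):
    m=cv2.inRange(cv2.cvtColor(np.ascontiguousarray(im),cv2.COLOR_BGR2HSV),(3,130,120),(18,255,255))
    n,l,s,c=cv2.connectedComponentsWithStats(m)
    for i in range(1,n):
        if s[i,4]>20: print(nm,s[i,4],c[i].round(1),onz(nm,c[i],.033,st).round(4))
"
```

```text
[0.44962965 0.148361   0.27346041] 19.775
beaker 8.1
vial 9.0
clamp 24.2
flange 9.4
midlip 10.3
scene mid 18.0
scene vial 4.2
scene beaker 5.5
top 28 [246.  212.5] [0.4871 0.0545 0.033 ]
top 30 [239.2 233.6] [0.4223 0.0743 0.033 ]
top 165 [541.1 246.2] [ 0.3864 -0.8444  0.033 ]
wrist 491 [466.3  77.3] [0.356  0.3125 0.033 ]
wrist 1385 [461.4 157.3] [0.425  0.3152 0.033 ]
wrist 433 [201.2 165. ] [0.4209 0.0762 0.033 ]
wrist 975 [203.9 234.9] [0.4896 0.0711 0.033 ]
wrist 371 [411.8 264.4] [0.5307 0.2764 0.033 ]
```

The middle lip is back at its shut position, the bystanders are unmoved (the clamp difference is the arm's shadow having moved off it), and the ring is seated. Handing in.

```bash
python3 -c "
from bench import ctrl
print(ctrl.close_job())"
```

```text
the job is handed in; nothing more can be done
None
```

The centring ring was in the first case I opened, the right front one; it now lies flat on the blank flange, centred to within about 1 mm, that case is shut again, the other two were never opened, and the job is handed in.

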